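# Cap a vial in the ratchet lever press

## Robot

A 6-joint arm with a two-finger parallel gripper is mounted at the origin on a cart in front of the work surface, level with it; the furniture and walls round the work are solid. World frame = base frame: x ahead of the robot, y to its left, z up, the work surface at z = 0. Lengths are in mm, angles in rad, forces in N, time in s.
With the tool pointing down it reaches from about 400 to 925 mm from the base axis. Payload 12.5 kg.
Tool frame: the origin (TCP) lies between the finger pads; the fingertips stand 11 mm ahead of it and the grasp point (between the pads) lies 8 mm behind it; y points along the fingers, x is the direction in which the jaws open and shut, and the axes are right-handed (so a half turn about y gives the same grasp; the last joint's range is limited). The gripper opens to 95 mm and grips with 3 to 60 N. Pads are 20 mm wide; open, the fingers measure 119 mm over their backs; the gripper's body (75 mm by 180 mm) begins 59 mm behind the grasp point.
Start: joints at [1.037, 0.491, 1.559, -0, 1.092, -0.106], TCP at [259.279, 568.7, 225.661] pointing down, gripper open.
Joint ranges: [-3.1, 3.1], [-0.84, 2.19], [0.05, 2.79], [-1.13, 4.28], [0.06, 2.93], [-2.69, 2.69]. Speed limits (rad/s): [2.22, 2.22, 2.79, 3.14, 3.14, 3.14].

## Interface

Orientations are given as [roll, pitch, yaw] about the fixed x, y, z axes, in that order (R = Rz(yaw) Ry(pitch) Rx(roll)).
In Python, from cell import env gives the robot as it stands.
- The arm moves only by the tool jog_arm, never from a script. Its argument "series" is a list of rows, each an object of numbers: "dx", "dy", "dz": the shift along the world's x, y, z in m; "rx", "ry", "rz": the turn, a rotation vector about the world's x, y, z in degrees; "gripper": the opening, from 0 (shut) to 1 (fully open). A call has 1 to 12 rows; each row shifts and turns the commanded pose from where the row before left it; what a row does not reach is not made up. A row lasts 1/10 s, in which the tool goes at most 50 mm and 8.59 degrees, less where a joint would pass 70% of its speed; a pose out of reach is approached as far as the arm can. A call is refused whole if a number of a shift passes 0.05 or a number of a turn 8.59, either way. A call with a gripper value outside its range is refused whole. The fingers move at their own pace and stop on an object; the grip force is fixed at half the most. Time passes only in rows, so rows that do not move let the fingers close. It gives the time, the measured TCP pose, the force and the opening at its end, in the units of the state.
- env.state(): the state, without advancing time (a new reading comes with each control period).
- env.read_camera(name): name is "scene" or "top"; returns the picture (420x560x3 uint8, red, green, blue); there is no depth.
- env.camera_info(name): a dict with "camera_matrix" (3x3 intrinsics, pixels), "R" (3x3) and "t" (3): a world point X has camera coordinates R X + t. Camera axes: x right, y down, z forward; pixel columns grow to the right and rows downward; lengths in mm; the calibration is good to about 2 mm. A picture is of the moment at which its call begins. camera_info takes no time and is no camera call.
- env.job_done(): hands the job in, once; it reports no verdict.
The state is a dict: "t": time; "joints": joint angles; "qvel": joint speeds; "tau": joint torques, N m; "eef_pos": TCP position; "tcp_rot": TCP orientation; "ft_force": force on the tool from outside, world axes, zero at the start; "moment": the same for the moment, N m; "opening": opening from 0.0 (shut) to 1.0 (fully open).
Only numpy, scipy, OpenCV 4.12 (cv2) and the standard library are available. Lean on these libraries where they do the work, as an engineer would, in place of code of your own. Each camera call takes 0.05 s, during which the arm holds its last target.

## Task

The amber vial in the lever press has its white cap only set on. Press the pawl's tail down so that its hook tips clear of the teeth and stays clear, push the lever down by its cross-grip until the cap is pushed fully home, then press the hook end of the pawl back down into the teeth and leave the lever down. It is all pushing: pick nothing up, never raise the lever, let the lever and not the fingers press the cap, and leave the things standing around alone.

Things in the scene. Friction and masses are not known exactly. Their poses are not given: they have to be found in the camera images.
- press: bench lever press, fixed to the worktop: grey base 235 x 90 x 12 mm, two aluminium cheeks 24 mm apart inside, on them a lever with a dark toothed wheel and a steel rocker pawl. Origin: centre of the base's underside; x runs along the base from the lever's grip (-x) to the pawl's tail (+x), y across, z up. The cheeks' highest point is 137.5 mm above the worktop, at the pawl's pivot.
- lever_hinge (a point): axis of the lever, 30 mm to +x of the press's origin and 80 mm up; the lever turns about the press's y axis in the plane y = 0 of the press and reaches to the press's -x side.
- lever (a joint): angle of the lever, rad: about 0 parked (0.66 rad above level, its tooth resting near the pawl's hook), grows as it goes down, 0.66 when level with the cap home, stop at 0.664. The hinge is stiff: the lever stays where it is left and needs 1 to 2 N at the grip to go down, 5 to 10 N while the cap is being pushed on (the last 0.07 rad). With the pawl in it can be raised but not pushed down.
- lever_grip (a point): centre of the lever's black cross-grip, a round bar 22 mm in diameter and 90 mm long lying level along the press's y axis, 165 mm from the hinge axis; about 180 mm above the worktop when parked, 80 mm when down.
- pawl (a joint): angle of the pawl, a rocker on a pin across the press 88 mm to +x of its origin and 129 mm up, rad: 0 = hook in the teeth, 0.26 = tipped clear, tail down. An over-centre spring snaps it to either end and keeps it there; about 3 N on either end tips it (up to 10 N if the lever was pushed hard against the hook before), and past 0.15 rad it goes over by itself.
- pawl_tail (a point): centre of the top of the pawl's ribbed tail pad, 24 x 26 mm, 50 mm to the press's +x side of the pawl's pin; pressing it straight down 13 mm tips the hook out of the teeth. Moves with the pawl.
- pawl_nose (a point): centre of the top of the smooth pad over the pawl's hook, 22 x 24 mm, 55 mm to the press's -x side of the pawl's pin; it stands 14 mm higher when the pawl is out, and pressing it down those 14 mm puts the hook back in. Moves with the pawl.
- nest_floor (a point): centre of the floor of the press's white nest ring (inside diameter 28 mm, 8 mm high), where the vial stands.
- vial: loose amber glass vial 25 mm in diameter standing in the nest under the lever; origin: centre of its underside, z up. With its cap set on it is 51 mm high, with the cap home 46 mm.
- cap (a joint): how far the white push-on cap has been pushed down on the vial, m: 0 set on, 0.005 fully home. It is tight (14 N) and stays where it is pushed.
- cap_top (a point): centre of the top of the cap.
- blue_cap_vial: bystander, loose finished vial with a blue cap, 25 mm in diameter, 48 mm high, on the worktop beside the press; origin: centre of its underside.
- green_cap_vial: bystander, loose finished vial with a green cap, 25 mm in diameter, 48 mm high, on the worktop beside the press; origin: centre of its underside.
- specimen_cup: bystander, loose empty white cup, 61 mm wide, 66 mm high; origin: centre of its underside.
- marker: bystander, loose marker pen lying on the worktop, 122 mm long, 11 mm thick; origin: under its middle.
- tape: bystander, loose roll of tape lying flat, 96 mm wide, 25 mm high; origin: centre of its underside.
Not all that is in view belongs to the job. What is shaped like the vial but purple or red is not meant.

How it is judged (in metres and radians):
On the way, in this order (a step that is already met when the one before it is completed fails the run):
1. the pawl is tipped clear of the teeth while the lever is still parked (value of joint pawl above 0.2 rad and value of joint lever below 0.12 rad), for 0.2 s.
2. with the pawl clear, the lever is pushed down until the cap is home (value of joint pawl above 0.18 rad and value of joint lever above 0.63 rad and value of joint cap above 0.004 m), for 0.2 s.
At the end, for the whole second after the job is handed in: the cap is on its last millimetre or fully home (pushed down at least 4 of 5 mm), the lever is down (above 0.63 rad), the pawl's hook is back in the teeth (below 0.07 rad), and the vial stands upright and still in its nest (value of joint cap above 0.004 m and value of joint lever above 0.63 rad and value of joint pawl below 0.07 rad and angle between vial's own z axis and vertical below 0.08 rad and horizontal distance between vial and nest_floor below 0.004 m and linear speed of vial below 0.02 m/s); the robot touches nothing.
It fails at once if the lever is raised (value of joint lever below -0.12 rad).
It fails at once if the vial is lifted out of its nest (z of vial in the frame of nest_floor above 0.006 m).
It fails at once if the fingers press on the vial or its cap themselves (contact force between the fingers and vial above 2 N).
It fails at once if a bystander is moved (distance of any of blue_cap_vial, green_cap_vial, specimen_cup, marker, tape from where it was at the start of the episode above 0.025 m).
It also fails if it takes over 45 s, if anything falls off the work surface, if the arm or the gripper's body presses on something with over 40 N, if the wrist force passes 120 N, or if a joint passes its speed limit or range.

## Working session

There is one attempt and no reset: what is moved stays moved. The work goes in short steps, Python scripts to look and compute and a tool call to move; the robot and the scene stay as the last step left them, time stands still between calls to the robot, and variables do not carry over. Pictures are saved under pics/ and viewed, and the job is handed in when it is done.

Besides the shell and the picture viewer there is one more tool, called after "Call:" by a JSON object that holds its "name" and its "arguments". jog_arm: Moves the arm, as the interface text tells. Its arguments: {"type":"object","properties":{"series":{"type":"array"}},"required":["series"]}

```bash
ls; mkdir -p pics; python3 - <<'E'
from cell import env
import cv2,numpy as np
for n in("scene","top"):
    im=env.read_camera(n);cv2.imwrite(f"pics/{n}0.png",im[:,:,::-1])
    i=env.camera_info(n);print(n,np.round(i["camera_matrix"],1).tolist(),np.round(i["R"],4).tolist(),np.round(i["t"],1).tolist())
print(env.state())
E
```

```text
pics
scene [[388.8, 0.0, 284.4], [0.0, 388.8, 201.7], [0.0, 0.0, 1.0]] [[0.8321, -0.5546, -0.0067], [-0.3488, -0.514, -0.7837], [0.4312, 0.6544, -0.6211]] [-518.9, 215.7, 991.1]
top [[464.6, 0.0, 273.3], [0.0, 464.6, 207.9], [0.0, 0.0, 1.0]] [[-0.0119, -0.9999, 0.0041], [-0.9858, 0.011, -0.1677], [0.1677, -0.006, -0.9858]] [-146.1, 551.5, 1338.2]
{'t': 0.1, 'joints': array([ 1.03738724e+00,  4.91482327e-01,  1.55938197e+00, -1.60980629e-05,
        1.09171002e+00, -1.05616602e-01]), 'qvel': array([ 0.00050255, -0.00083021, -0.00044704,  0.00041389,  0.00112643,
       -0.00065809]), 'tau': array([ 2.60775239e-03, -6.13630629e+01, -2.58601892e+01,  6.93697692e-02,
        4.69964056e-02, -3.60846150e-05]), 'eef_pos': array([259.1772864 , 568.50411583, 225.13296618]), 'tcp_rot': array([-1.57070704e+00,  9.77699309e-04,  1.14301131e+00]), 'ft_force': array([ 0.48479849,  0.57545246, -0.20851461]), 'moment': array([-0.03074142,  0.00144477,  0.05267702]), 'opening': 0.9982526207608423}
```

View pics/scene0.png

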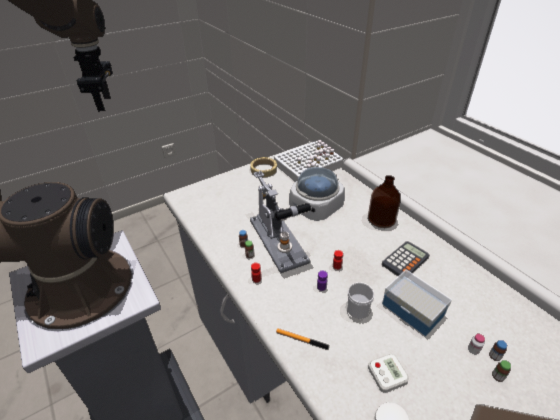

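View pics/top0.png

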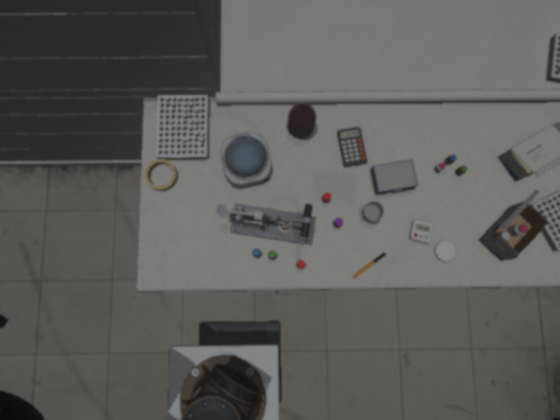

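The press is at about (272,222) in top and (280,235) in scene, with its grip to the right of it in the top view (305,220). The blue and green vials stand at top (256,253) and (272,254). I'll crop in closer next.

```bash
python3 - <<'E'
import cv2
a=cv2.imread("pics/scene0.png")[160:290,220:350];cv2.imwrite("pics/sc.png",cv2.resize(a,(780,600)[0:1]*2 if 0 else (600,600),interpolation=cv2.INTER_CUBIC))
a=cv2.imread("pics/top0.png")[190:280,210:330];a=cv2.convertScaleAbs(a,alpha=1.6);cv2.imwrite("pics/tc.png",cv2.resize(a,(800,600),interpolation=cv2.INTER_CUBIC))
E
```

```text
(no output)
```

View pics/sc.png

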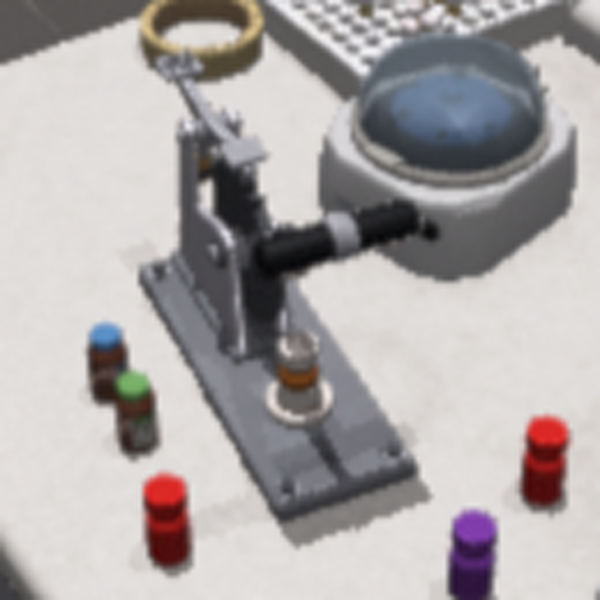

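View pics/tc.png

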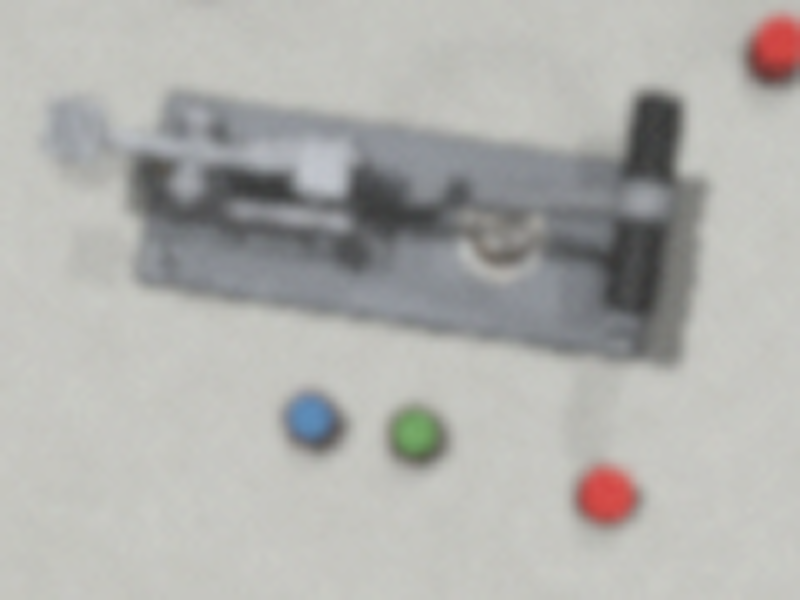

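Top crop: tail pad (77,130), nose pad (325,168), grip collar (645,200). Scene crop: tail (180,68), nose (245,150), grip collar (345,232). The amber vial with the white cap sits in the nest at scene (297,365) and top (500,240). The blue and green vials, the two red ones and the purple one are lookalikes. Next I triangulate across both views.

```bash
cat > h.py <<'E'
from cell import env
import numpy as np,cv2
I={n:env.camera_info(n) for n in("scene","top")}
def ray(n,p):
    i=I[n];K=np.array(i["camera_matrix"]);R=np.array(i["R"]);t=np.array(i["t"])
    d=R.T@np.linalg.solve(K,[p[0],p[1],1]);return -R.T@t,d/np.linalg.norm(d)
def plane(n,p,z):
    c,d=ray(n,p);return c+d*(z-c[2])/d[2]
def tri(ps,pt):
    A=np.zeros((3,3));b=np.zeros(3)
    L=[ray("scene",ps),ray("top",pt)]
    for c,d in L:
        P=np.eye(3)-np.outer(d,d);A+=P;b+=P@c
    X=np.linalg.solve(A,b);return X,[round(float(np.linalg.norm((np.eye(3)-np.outer(d,d))@(X-c))),1) for c,d in L]
def proj(n,X):
    i=I[n];c=np.array(i["R"])@X+np.array(i["t"]);q=np.array(i["camera_matrix"])@c;return q[:2]/q[2]
S=lambda x,y:(x/4.615+220,y/4.615+160)
T=lambda x,y:(x/6.667+210-.43,y/6.667+190-.43)
E
python3 - <<'E'
from h import *
np.set_printoptions(precision=1,suppress=True)
for n,s,t in(("tail",(180,68),(77,130)),("nose",(245,150),(325,168)),("grip",(345,232),(645,200))):
    print(n,*tri(S(*s),T(*t)))
for n,t,z in(("tail",(77,130),135),("nose",(325,168),135),("grip",(645,200),191),("ring",(500,243),20),("blue",(312,418),48),("green",(416,434),48),("red",(606,495),48),("gripfar",(660,95),185),("gripnear",(630,308),185)):
    print(n,plane("top",T(*t),z))
print("base",[plane("top",T(*t),12) for t in((170,92),(137,283),(700,180),(645,358))])
print("basescene",[plane("scene",S(*t),12) for t in((143,270),(283,508),(415,462))])
E
```

```text
tail [531.5  -7.4 143.3] [0.1, 0.1]
nose [ 513.8 -110.8  150.7] [0.5, 0.5]
grip [ 494.2 -239.7  186.2] [0.8, 0.8]
tail [533.   -6.6 135. ]
nose [ 515.7 -110.1  135. ]
grip [ 492.7 -239.   191. ]
ring [ 498.3 -186.1   20. ]
blue [ 418.1 -101.4   48. ]
green [ 410.6 -147.    48. ]
red [ 383.  -229.9   48. ]
gripfar [ 536.2 -246.5  185. ]
gripnear [ 450.2 -232.4  185. ]
base [array([570.9, -35.9,  12. ]), array([482.9, -21.1,  12. ]), array([ 527.3, -278.3,   12. ]), array([ 446.1, -251.2,   12. ])]
basescene [array([484.7, -26.3,  12. ]), array([ 447.9, -249.3,   12. ]), array([ 530.6, -262.8,   12. ])]
```

The geometry agrees. Tail to nose measures 104.9 mm against 105 expected, and press yaw is about 1.405. The origin comes out at about (509,-143.5) from both pads. Next I travel to the tail with the gripper shut and its jaw axis along the press.

Call:
{"name": "jog_arm", "arguments": {"series": [{"dx": 0.01, "dy": -0.02, "gripper": 0}, {"dx": 0.02, "dy": -0.042, "rz": 1.5, "gripper": 0}, {"dx": 0.02, "dy": -0.042, "rz": 1.5, "gripper": 0}, {"dx": 0.02, "dy": -0.042, "rz": 1.5, "gripper": 0}, {"dx": 0.02, "dy": -0.042, "rz": 1.5, "gripper": 0}, {"dx": 0.02, "dy": -0.042, "rz": 1.5, "gripper": 0}, {"dx": 0.02, "dy": -0.042, "rz": 1.5, "gripper": 0}, {"dx": 0.02, "dy": -0.042, "rz": 1.5, "gripper": 0}, {"dx": 0.02, "dy": -0.042, "rz": 1.5, "gripper": 0}, {"dx": 0.02, "dy": -0.042, "rz": 1.5, "gripper": 0}, {"dx": 0.02, "dy": -0.042, "rz": 1.5, "gripper": 0}, {"dx": 0.01, "dy": -0.02, "gripper": 0}]}}

```text
$.series[0]: bad value
```

Call:
{"name": "jog_arm", "arguments": {"series": [{"dx": 0.01, "dy": -0.02, "dz": 0.0, "rx": 0.0, "ry": 0.0, "rz": 0.0, "gripper": 0.0}]}}

```text
t: 0.2
eef_pos: [268.6, 549.6, 225.0]
tcp_rot: [-1.57, 0.0, 1.145]
ft_force: [-0.0, -0.2, -0.0]
opening: 0.956
```

Every key has to be given in each row.

Call:
{"name": "jog_arm", "arguments": {"series": [{"dx": 0.02, "dy": -0.042, "dz": 0.0, "rx": 0.0, "ry": 0.0, "rz": 1.5, "gripper": 0.0}, {"dx": 0.02, "dy": -0.042, "dz": 0.0, "rx": 0.0, "ry": 0.0, "rz": 1.5, "gripper": 0.0}, {"dx": 0.02, "dy": -0.042, "dz": 0.0, "rx": 0.0, "ry": 0.0, "rz": 1.5, "gripper": 0.0}, {"dx": 0.02, "dy": -0.042, "dz": 0.0, "rx": 0.0, "ry": 0.0, "rz": 1.5, "gripper": 0.0}, {"dx": 0.02, "dy": -0.042, "dz": 0.0, "rx": 0.0, "ry": 0.0, "rz": 1.5, "gripper": 0.0}, {"dx": 0.02, "dy": -0.042, "dz": 0.0, "rx": 0.0, "ry": 0.0, "rz": 1.5, "gripper": 0.0}, {"dx": 0.02, "dy": -0.042, "dz": 0.0, "rx": 0.0, "ry": 0.0, "rz": 1.5, "gripper": 0.0}, {"dx": 0.02, "dy": -0.042, "dz": 0.0, "rx": 0.0, "ry": 0.0, "rz": 1.5, "gripper": 0.0}, {"dx": 0.02, "dy": -0.042, "dz": 0.0, "rx": 0.0, "ry": 0.0, "rz": 1.5, "gripper": 0.0}, {"dx": 0.02, "dy": -0.042, "dz": 0.0, "rx": 0.0, "ry": 0.0, "rz": 1.5, "gripper": 0.0}, {"dx": 0.02, "dy": -0.04, "dz": 0.0, "rx": 0.0, "ry": 0.0, "rz": 0.0, "gripper": 0.0}, {"dx": 0.01, "dy": -0.02, "dz": 0.0, "rx": 0.0, "ry": 0.0, "rz": 0.0, "gripper": 0.0}]}}

```text
t: 1.4
eef_pos: [500.3, 65.8, 225.5]
tcp_rot: [-1.571, 0.0, 1.403]
ft_force: [0.3, -0.5, 0.6]
opening: 0.012
```

Call:
{"name": "jog_arm", "arguments": {"series": [{"dx": 0.016, "dy": -0.036, "dz": 0.0, "rx": 0.0, "ry": 0.0, "rz": 0.0, "gripper": 0.0}, {"dx": 0.016, "dy": -0.037, "dz": 0.0, "rx": 0.0, "ry": 0.0, "rz": 0.0, "gripper": 0.0}, {"dx": 0.0, "dy": 0.0, "dz": -0.03, "rx": 0.0, "ry": 0.0, "rz": 0.0, "gripper": 0.0}, {"dx": 0.0, "dy": 0.0, "dz": -0.025, "rx": 0.0, "ry": 0.0, "rz": 0.0, "gripper": 0.0}, {"dx": 0.0, "dy": 0.0, "dz": 0.0, "rx": 0.0, "ry": 0.0, "rz": 0.0, "gripper": 0.0}]}}

```text
t: 1.9
eef_pos: [529.9, -4.5, 168.0]
tcp_rot: [-1.565, 0.0, 1.404]
ft_force: [-0.4, 1.2, 0.1]
opening: 0.003
```

```bash
python3 - <<'E'
from h import *
ims=[]
for n in("scene","top"):
    im=np.ascontiguousarray(env.read_camera(n)[:,:,::-1]);s=env.state()
    p=proj(n,np.array(s["eef_pos"])-[0,0,11]);print(n,p,s["eef_pos"],s["ft_force"])
    if n=="top":im=cv2.convertScaleAbs(im,alpha=1.6)
    x,y=(250,190) if n=="scene" else(240,215)
    ims.append(cv2.resize(im[y-40:y+40,x-40:x+40],(400,400),interpolation=cv2.INTER_CUBIC))
cv2.imwrite("pics/tail1.png",np.hstack(ims))
E
```

```text
scene [257.99248627 169.86646467] [530.69862798  -4.32540538 169.76969234] [0.15881248 0.36133726 0.45326709]
top [219.27419408 208.15932392] [531.34696677  -4.21983671 170.94376101] [0.68107565 0.68000889 0.19913807]
```

View pics/tail1.png

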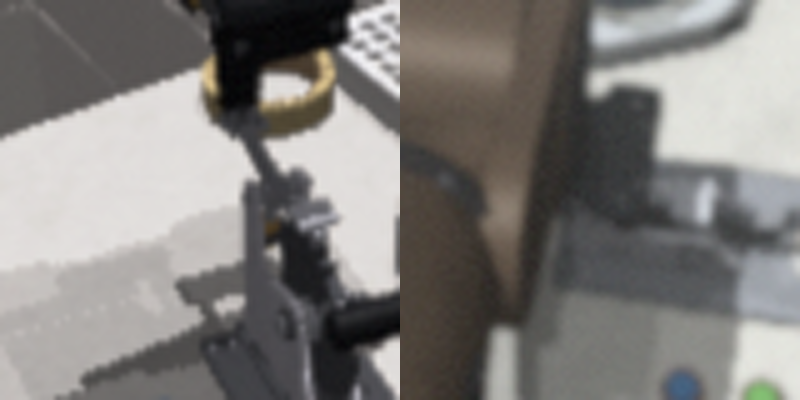

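The closed tips sit straight above the tail pad in scene crop (240,105), with the pad at (245,120). I descend gently.

Call:
{"name": "jog_arm", "arguments": {"series": [{"dx": 0.0, "dy": -0.002, "dz": -0.007, "rx": 0.0, "ry": 0.0, "rz": 0.0, "gripper": 0.0}, {"dx": 0.0, "dy": 0.0, "dz": -0.004, "rx": 0.0, "ry": 0.0, "rz": 0.0, "gripper": 0.0}, {"dx": 0.0, "dy": 0.0, "dz": -0.004, "rx": 0.0, "ry": 0.0, "rz": 0.0, "gripper": 0.0}]}}

```text
t: 2.3
eef_pos: [531.6, -6.0, 156.1]
tcp_rot: [-1.572, -0.001, 1.405]
ft_force: [0.7, -0.2, 0.1]
opening: 0.003
```

Call:
{"name": "jog_arm", "arguments": {"series": [{"dx": 0.0, "dy": 0.0, "dz": -0.003, "rx": 0.0, "ry": 0.0, "rz": 0.0, "gripper": 0.0}, {"dx": 0.0, "dy": 0.0, "dz": 0.0, "rx": 0.0, "ry": 0.0, "rz": 0.0, "gripper": 0.0}]}}

```text
t: 2.5
eef_pos: [531.1, -6.3, 152.3]
tcp_rot: [-1.57, 0.0, 1.405]
ft_force: [0.3, -0.3, -0.3]
opening: 0.005
```

Call:
{"name": "jog_arm", "arguments": {"series": [{"dx": 0.0, "dy": 0.0, "dz": -0.003, "rx": 0.0, "ry": 0.0, "rz": 0.0, "gripper": 0.0}, {"dx": 0.0, "dy": 0.0, "dz": 0.0, "rx": 0.0, "ry": 0.0, "rz": 0.0, "gripper": 0.0}]}}

```text
t: 2.7
eef_pos: [531.1, -6.3, 149.4]
tcp_rot: [-1.57, -0.0, 1.405]
ft_force: [-0.5, 0.1, -0.5]
opening: 0.004
```

Call:
{"name": "jog_arm", "arguments": {"series": [{"dx": 0.0, "dy": 0.0, "dz": -0.003, "rx": 0.0, "ry": 0.0, "rz": 0.0, "gripper": 0.0}, {"dx": 0.0, "dy": 0.0, "dz": 0.0, "rx": 0.0, "ry": 0.0, "rz": 0.0, "gripper": 0.0}]}}

```text
t: 2.9
eef_pos: [531.5, -6.3, 146.9]
tcp_rot: [-1.571, -0.0, 1.405]
ft_force: [0.6, 0.6, 2.9]
opening: 0.006
```

Call:
{"name": "jog_arm", "arguments": {"series": [{"dx": 0.0, "dy": 0.0, "dz": -0.003, "rx": 0.0, "ry": 0.0, "rz": 0.0, "gripper": 0.0}, {"dx": 0.0, "dy": 0.0, "dz": 0.0, "rx": 0.0, "ry": 0.0, "rz": 0.0, "gripper": 0.0}]}}

```text
t: 3.1
eef_pos: [531.7, -6.3, 146.1]
tcp_rot: [-1.573, -0.0, 1.405]
ft_force: [-8.9, 0.1, 30.2]
opening: 0.009
```

30 N with almost no travel is not the tail tipping. I stop and look.

```bash
python3 - <<'E'
from h import *
ims=[]
for n in("scene","top"):
    im=np.ascontiguousarray(env.read_camera(n)[:,:,::-1]);s=env.state()
    print(s["eef_pos"],s["ft_force"],s["moment"],s["t"])
    if n=="top":im=cv2.convertScaleAbs(im,alpha=1.6)
    x,y=(262,190) if n=="scene" else(240,215)
    ims.append(cv2.resize(im[y-40:y+40,x-40:x+40],(400,400),interpolation=cv2.INTER_CUBIC))
cv2.imwrite("pics/tail2.png",np.hstack(ims))
E
```

```text
[531.69617718  -6.35275377 146.11701455] [-7.92073732  0.31390831 30.55239095] [0.0461154  1.3893256  0.03071267] 3.15
[531.68743495  -6.33973638 146.11458278] [-7.11600974  1.23088423 31.32384638] [ 0.04845803  1.34040472 -0.07491913] 3.2
```

View pics/tail2.png

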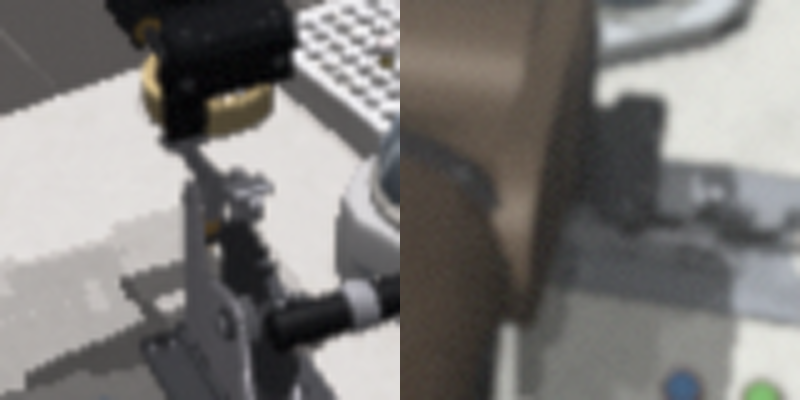

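The nose pad rose from scene (274,193) to (272,188), so the pawl has tipped and 30 N is its end stop. I lift off and verify that it stays.

Call:
{"name": "jog_arm", "arguments": {"series": [{"dx": 0.0, "dy": 0.0, "dz": 0.01, "rx": 0.0, "ry": 0.0, "rz": 0.0, "gripper": 0.0}, {"dx": 0.0, "dy": 0.0, "dz": 0.03, "rx": 0.0, "ry": 0.0, "rz": 0.0, "gripper": 0.0}, {"dx": 0.0, "dy": 0.0, "dz": 0.04, "rx": 0.0, "ry": 0.0, "rz": 0.0, "gripper": 0.0}, {"dx": 0.0, "dy": 0.03, "dz": 0.0, "rx": 0.0, "ry": 0.0, "rz": 0.0, "gripper": 0.0}, {"dx": 0.0, "dy": 0.04, "dz": 0.0, "rx": 0.0, "ry": 0.0, "rz": 0.0, "gripper": 0.0}]}}

```text
t: 3.7
eef_pos: [531.8, 63.4, 224.9]
tcp_rot: [-1.573, -0.0, 1.402]
ft_force: [1.7, -0.1, -0.5]
opening: 0.002
```

```bash
python3 - <<'E'
from h import *
ims=[]
for n in("scene","top"):
    im=np.ascontiguousarray(env.read_camera(n)[:,:,::-1]);s=env.state()
    print(s["eef_pos"],s["ft_force"],s["t"])
    if n=="top":im=cv2.convertScaleAbs(im,alpha=1.6)
    x,y=(280,215) if n=="scene" else(260,215)
    ims.append(cv2.resize(im[y-50:y+50,x-50:x+50],(400,400),interpolation=cv2.INTER_CUBIC))
cv2.imwrite("pics/tail3.png",np.hstack(ims))
E
```

```text
[531.03114729  68.52678591 224.29426753] [-2.85625985  3.69737371 -0.50914673] 3.75
[531.02013901  66.66985271 223.93067929] [-0.17227914 -0.56709696 -0.18265765] 3.8
```

View pics/tail3.png

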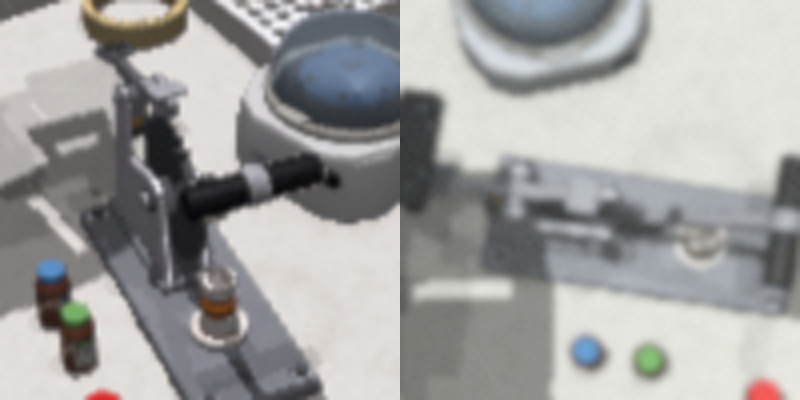

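The pawl stays out, with the nose at scene (271,187) and the tail low. Now I go above the grip.

Call:
{"name": "jog_arm", "arguments": {"series": [{"dx": -0.005, "dy": -0.03, "dz": 0.0, "rx": 0.0, "ry": 0.0, "rz": 0.0, "gripper": 0.0}, {"dx": -0.005, "dy": -0.04, "dz": 0.0, "rx": 0.0, "ry": 0.0, "rz": 0.0, "gripper": 0.0}, {"dx": -0.005, "dy": -0.04, "dz": 0.0, "rx": 0.0, "ry": 0.0, "rz": 0.0, "gripper": 0.0}, {"dx": -0.005, "dy": -0.04, "dz": 0.0, "rx": 0.0, "ry": 0.0, "rz": 0.0, "gripper": 0.0}, {"dx": -0.005, "dy": -0.04, "dz": 0.0, "rx": 0.0, "ry": 0.0, "rz": 0.0, "gripper": 0.0}, {"dx": -0.005, "dy": -0.04, "dz": 0.0, "rx": 0.0, "ry": 0.0, "rz": 0.0, "gripper": 0.0}, {"dx": -0.005, "dy": -0.04, "dz": 0.0, "rx": 0.0, "ry": 0.0, "rz": 0.0, "gripper": 0.0}, {"dx": -0.004, "dy": -0.03, "dz": 0.0, "rx": 0.0, "ry": 0.0, "rz": 0.0, "gripper": 0.0}, {"dx": 0.0, "dy": -0.01, "dz": -0.01, "rx": 0.0, "ry": 0.0, "rz": 0.0, "gripper": 0.0}, {"dx": 0.0, "dy": 0.0, "dz": 0.0, "rx": 0.0, "ry": 0.0, "rz": 0.0, "gripper": 0.0}]}}

```text
t: 4.8
eef_pos: [491.5, -247.1, 212.1]
tcp_rot: [-1.569, -0.001, 1.403]
ft_force: [-0.7, 1.3, -0.8]
opening: 0.004
```

```bash
cat > look.py <<'E'
from h import *
import sys
ims=[]
for n in("scene","top"):
    im=np.ascontiguousarray(env.read_camera(n)[:,:,::-1]);s=env.state()
    print(np.round(s["eef_pos"],1),np.round(s["ft_force"],1),s["t"])
    if n=="top":im=cv2.convertScaleAbs(im,alpha=1.6)
    x,y=(285,215) if n=="scene" else(275,215)
    ims.append(cv2.resize(im[y-50:y+50,x-50:x+50],(400,400),interpolation=cv2.INTER_CUBIC))
cv2.imwrite(sys.argv[1],np.hstack(ims))
E
python3 look.py pics/g1.png
```

```text
[ 491.8 -246.   212.6] [ 0.5 -0.1 -0.7] 4.85
[ 492.1 -245.5  213.1] [0.3 1.5 1.5] 4.9
```

View pics/g1.png

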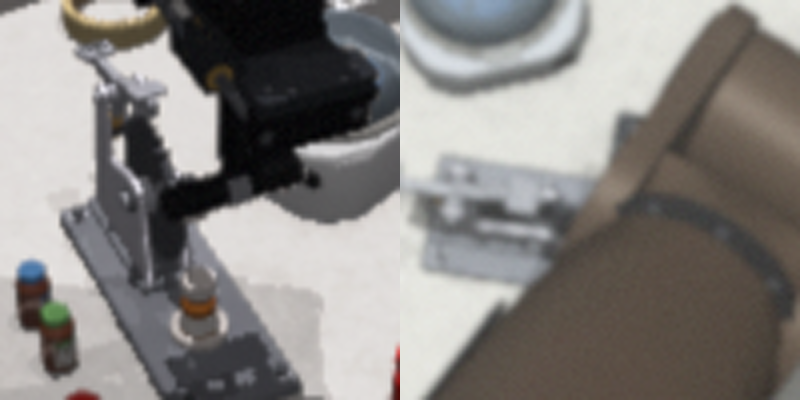

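The fingers are directly over the collar at scene crop (240,185). I push down along the grip's arc.

Call:
{"name": "jog_arm", "arguments": {"series": [{"dx": 0.0, "dy": 0.0, "dz": -0.008, "rx": 0.0, "ry": 0.0, "rz": 0.0, "gripper": 0.0}, {"dx": 0.0, "dy": -0.003, "dz": -0.008, "rx": 0.0, "ry": 0.0, "rz": 0.0, "gripper": 0.0}, {"dx": -0.001, "dy": -0.004, "dz": -0.008, "rx": 0.0, "ry": 0.0, "rz": 0.0, "gripper": 0.0}, {"dx": -0.001, "dy": -0.005, "dz": -0.008, "rx": 0.0, "ry": 0.0, "rz": 0.0, "gripper": 0.0}]}}

```text
t: 5.3
eef_pos: [490.6, -260.5, 183.0]
tcp_rot: [-1.574, 0.006, 1.407]
ft_force: [-6.3, -16.1, 11.9]
opening: 0.003
```

Call:
{"name": "jog_arm", "arguments": {"series": [{"dx": -0.001, "dy": -0.004, "dz": -0.008, "rx": 0.0, "ry": 0.0, "rz": 0.0, "gripper": 0.0}, {"dx": 0.0, "dy": -0.003, "dz": -0.008, "rx": 0.0, "ry": 0.0, "rz": 0.0, "gripper": 0.0}, {"dx": -0.001, "dy": -0.003, "dz": -0.008, "rx": 0.0, "ry": 0.0, "rz": 0.0, "gripper": 0.0}]}}

```text
t: 5.6
eef_pos: [488.9, -268.7, 157.9]
tcp_rot: [-1.573, 0.002, 1.406]
ft_force: [0.7, -1.3, 1.8]
opening: 0.003
```

```bash
python3 look.py pics/g2.png
```

```text
[ 488.3 -268.3  156.4] [ 0.7 -1.7  0.5] 5.65
[ 488.1 -267.7  156.7] [-0.9  0.3 -0.2] 5.7
```

View pics/g2.png

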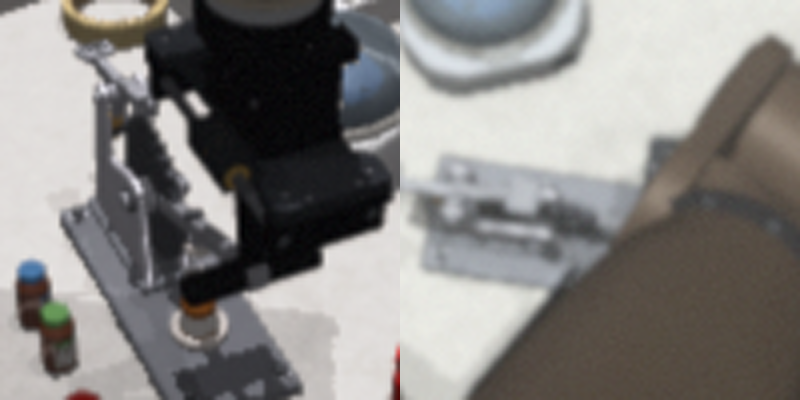

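The lever is following down, with the collar at scene crop (257,272). I continue to level.

Call:
{"name": "jog_arm", "arguments": {"series": [{"dx": 0.0, "dy": -0.002, "dz": -0.008, "rx": 0.0, "ry": 0.0, "rz": 0.0, "gripper": 0.0}, {"dx": 0.0, "dy": -0.002, "dz": -0.008, "rx": 0.0, "ry": 0.0, "rz": 0.0, "gripper": 0.0}, {"dx": -0.001, "dy": -0.002, "dz": -0.008, "rx": 0.0, "ry": 0.0, "rz": 0.0, "gripper": 0.0}, {"dx": 0.0, "dy": -0.001, "dz": -0.008, "rx": 0.0, "ry": 0.0, "rz": 0.0, "gripper": 0.0}, {"dx": 0.0, "dy": -0.001, "dz": -0.006, "rx": 0.0, "ry": 0.0, "rz": 0.0, "gripper": 0.0}, {"dx": 0.0, "dy": 0.0, "dz": -0.004, "rx": 0.0, "ry": 0.0, "rz": 0.0, "gripper": 0.0}, {"dx": 0.0, "dy": 0.0, "dz": 0.0, "rx": 0.0, "ry": 0.0, "rz": 0.0, "gripper": 0.0}]}}

```text
t: 6.4
eef_pos: [487.0, -276.0, 114.9]
tcp_rot: [-1.57, -0.001, 1.405]
ft_force: [0.2, -0.0, 0.3]
opening: 0.005
```

Call:
{"name": "jog_arm", "arguments": {"series": [{"dx": 0.0, "dy": 0.0, "dz": -0.004, "rx": 0.0, "ry": 0.0, "rz": 0.0, "gripper": 0.0}, {"dx": 0.0, "dy": 0.0, "dz": 0.0, "rx": 0.0, "ry": 0.0, "rz": 0.0, "gripper": 0.0}]}}

```text
t: 6.6
eef_pos: [487.3, -276.4, 111.6]
tcp_rot: [-1.571, 0.0, 1.405]
ft_force: [-0.1, -0.9, 0.3]
opening: 0.007
```

Call:
{"name": "jog_arm", "arguments": {"series": [{"dx": 0.0, "dy": 0.0, "dz": -0.003, "rx": 0.0, "ry": 0.0, "rz": 0.0, "gripper": 0.0}, {"dx": 0.0, "dy": 0.0, "dz": 0.0, "rx": 0.0, "ry": 0.0, "rz": 0.0, "gripper": 0.0}]}}

```text
t: 6.8
eef_pos: [487.3, -276.6, 108.9]
tcp_rot: [-1.571, 0.001, 1.405]
ft_force: [-0.8, -2.3, 2.4]
opening: 0.001
```

Call:
{"name": "jog_arm", "arguments": {"series": [{"dx": 0.0, "dy": 0.0, "dz": -0.003, "rx": 0.0, "ry": 0.0, "rz": 0.0, "gripper": 0.0}, {"dx": 0.0, "dy": 0.0, "dz": 0.0, "rx": 0.0, "ry": 0.0, "rz": 0.0, "gripper": 0.0}]}}

```text
t: 7.0
eef_pos: [487.4, -276.8, 106.0]
tcp_rot: [-1.572, 0.001, 1.405]
ft_force: [-1.4, -2.5, 4.2]
opening: 0.002
```

Call:
{"name": "jog_arm", "arguments": {"series": [{"dx": 0.0, "dy": 0.0, "dz": -0.003, "rx": 0.0, "ry": 0.0, "rz": 0.0, "gripper": 0.0}, {"dx": 0.0, "dy": 0.0, "dz": 0.0, "rx": 0.0, "ry": 0.0, "rz": 0.0, "gripper": 0.0}]}}

```text
t: 7.2
eef_pos: [487.4, -276.9, 103.1]
tcp_rot: [-1.572, 0.001, 1.405]
ft_force: [-1.5, -2.8, 5.1]
opening: 0.004
```

Call:
{"name": "jog_arm", "arguments": {"series": [{"dx": 0.0, "dy": 0.0, "dz": -0.002, "rx": 0.0, "ry": 0.0, "rz": 0.0, "gripper": 0.0}, {"dx": 0.0, "dy": 0.0, "dz": 0.0, "rx": 0.0, "ry": 0.0, "rz": 0.0, "gripper": 0.0}]}}

```text
t: 7.4
eef_pos: [487.4, -276.9, 101.5]
tcp_rot: [-1.572, 0.001, 1.405]
ft_force: [-4.2, -3.4, 9.0]
opening: 0.004
```

Call:
{"name": "jog_arm", "arguments": {"series": [{"dx": 0.0, "dy": 0.0, "dz": -0.001, "rx": 0.0, "ry": 0.0, "rz": 0.0, "gripper": 0.0}, {"dx": 0.0, "dy": 0.0, "dz": 0.0, "rx": 0.0, "ry": 0.0, "rz": 0.0, "gripper": 0.0}, {"dx": 0.0, "dy": 0.0, "dz": 0.0, "rx": 0.0, "ry": 0.0, "rz": 0.0, "gripper": 0.0}]}}

```text
t: 7.7
eef_pos: [487.5, -276.9, 101.3]
tcp_rot: [-1.573, 0.001, 1.405]
ft_force: [-6.1, -1.8, 17.7]
opening: -0.002
```

```bash
python3 look.py pics/g3.png
```

```text
[ 487.5 -276.9  101.3] [-6.5 -3.2 18.7] 7.75
[ 487.5 -277.   101.3] [-6.4 -2.1 17.5] 7.8
```

View pics/g3.png

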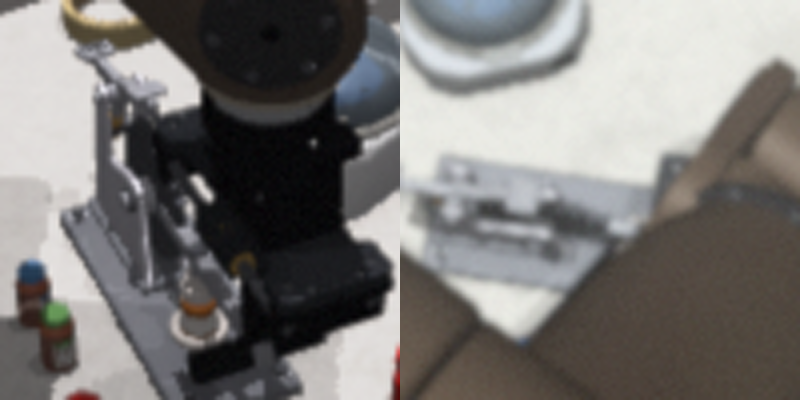

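The force jumped to 18 N with z steady at 101.3 mm (level predicts 102), so the lever is at its stop with the pawl still out. Now I lift off and go over the nose pad.

Call:
{"name": "jog_arm", "arguments": {"series": [{"dx": 0.0, "dy": 0.0, "dz": 0.01, "rx": 0.0, "ry": 0.0, "rz": 0.0, "gripper": 0.0}, {"dx": 0.0, "dy": 0.0, "dz": 0.03, "rx": 0.0, "ry": 0.0, "rz": 0.0, "gripper": 0.0}, {"dx": 0.0, "dy": 0.0, "dz": 0.04, "rx": 0.0, "ry": 0.0, "rz": 0.0, "gripper": 0.0}, {"dx": 0.0, "dy": 0.0, "dz": 0.04, "rx": 0.0, "ry": 0.0, "rz": 0.0, "gripper": 0.0}, {"dx": 0.006, "dy": 0.035, "dz": 0.0, "rx": 0.0, "ry": 0.0, "rz": 0.0, "gripper": 0.0}, {"dx": 0.007, "dy": 0.045, "dz": 0.0, "rx": 0.0, "ry": 0.0, "rz": 0.0, "gripper": 0.0}, {"dx": 0.007, "dy": 0.045, "dz": 0.0, "rx": 0.0, "ry": 0.0, "rz": 0.0, "gripper": 0.0}, {"dx": 0.007, "dy": 0.041, "dz": 0.0, "rx": 0.0, "ry": 0.0, "rz": 0.0, "gripper": 0.0}, {"dx": 0.0, "dy": 0.0, "dz": -0.02, "rx": 0.0, "ry": 0.0, "rz": 0.0, "gripper": 0.0}, {"dx": 0.0, "dy": 0.0, "dz": -0.01, "rx": 0.0, "ry": 0.0, "rz": 0.0, "gripper": 0.0}, {"dx": 0.0, "dy": 0.0, "dz": 0.0, "rx": 0.0, "ry": 0.0, "rz": 0.0, "gripper": 0.0}]}}

```text
t: 8.9
eef_pos: [513.7, -110.3, 188.5]
tcp_rot: [-1.568, -0.001, 1.405]
ft_force: [-0.5, -0.4, 0.4]
opening: 0.002
```

```bash
python3 look.py pics/n1.png
```

```text
[ 514.1 -110.7  189.3] [-0.5 -0.2 -0. ] 8.95
[ 514.3 -111.   189.8] [ 0.6  0.4 -0.2] 9.0
```

View pics/n1.png

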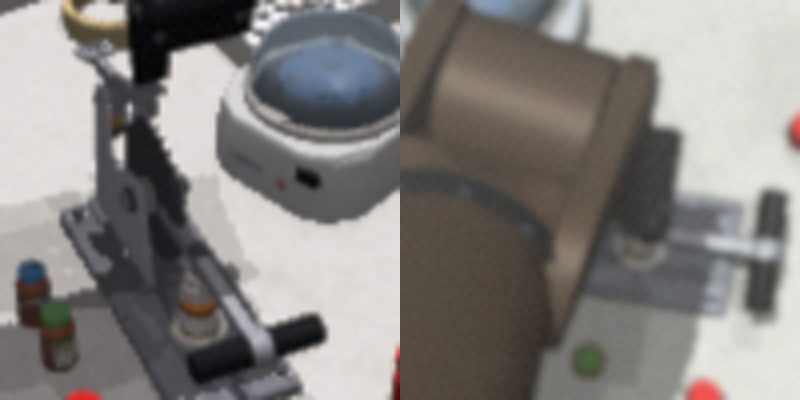

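The lever is down, with its grip at scene crop (257,350), and the tips are above the nose pad. I press down in small steps.

Call:
{"name": "jog_arm", "arguments": {"series": [{"dx": 0.0, "dy": 0.0, "dz": -0.01, "rx": 0.0, "ry": 0.0, "rz": 0.0, "gripper": 0.0}, {"dx": 0.0, "dy": 0.0, "dz": -0.006, "rx": 0.0, "ry": 0.0, "rz": 0.0, "gripper": 0.0}, {"dx": 0.0, "dy": 0.0, "dz": -0.004, "rx": 0.0, "ry": 0.0, "rz": 0.0, "gripper": 0.0}, {"dx": 0.0, "dy": 0.0, "dz": 0.0, "rx": 0.0, "ry": 0.0, "rz": 0.0, "gripper": 0.0}]}}

```text
t: 9.4
eef_pos: [513.9, -110.3, 168.9]
tcp_rot: [-1.569, -0.0, 1.404]
ft_force: [-0.9, -0.7, 0.0]
opening: 0.003
```

Call:
{"name": "jog_arm", "arguments": {"series": [{"dx": 0.0, "dy": 0.0, "dz": -0.003, "rx": 0.0, "ry": 0.0, "rz": 0.0, "gripper": 0.0}, {"dx": 0.0, "dy": 0.0, "dz": -0.002, "rx": 0.0, "ry": 0.0, "rz": 0.0, "gripper": 0.0}, {"dx": 0.0, "dy": 0.0, "dz": 0.0, "rx": 0.0, "ry": 0.0, "rz": 0.0, "gripper": 0.0}]}}

```text
t: 9.7
eef_pos: [514.2, -110.2, 164.4]
tcp_rot: [-1.57, -0.0, 1.405]
ft_force: [0.2, 0.6, -0.7]
opening: 0.002
```

Call:
{"name": "jog_arm", "arguments": {"series": [{"dx": 0.0, "dy": 0.0, "dz": -0.003, "rx": 0.0, "ry": 0.0, "rz": 0.0, "gripper": 0.0}, {"dx": 0.0, "dy": 0.0, "dz": -0.002, "rx": 0.0, "ry": 0.0, "rz": 0.0, "gripper": 0.0}, {"dx": 0.0, "dy": 0.0, "dz": 0.0, "rx": 0.0, "ry": 0.0, "rz": 0.0, "gripper": 0.0}]}}

```text
t: 10.0
eef_pos: [514.6, -110.4, 161.8]
tcp_rot: [-1.573, 0.0, 1.405]
ft_force: [-5.9, 1.5, 26.0]
opening: 0.003
```

Call:
{"name": "jog_arm", "arguments": {"series": [{"dx": 0.0, "dy": 0.0, "dz": -0.003, "rx": 0.0, "ry": 0.0, "rz": 0.0, "gripper": 0.0}, {"dx": 0.0, "dy": 0.0, "dz": 0.0, "rx": 0.0, "ry": 0.0, "rz": 0.0, "gripper": 0.0}]}}

```text
t: 10.2
eef_pos: [514.8, -110.6, 161.2]
tcp_rot: [-1.575, 0.001, 1.405]
ft_force: [-15.7, 2.4, 53.7]
opening: 0.001
```

54 N at TCP z 161, so the tip is at about 150 mm. That matches the triangulated height of the nose with the hook in (150.7), so I've likely hit the end stop. I back off and check.

Call:
{"name": "jog_arm", "arguments": {"series": [{"dx": 0.0, "dy": 0.0, "dz": 0.01, "rx": 0.0, "ry": 0.0, "rz": 0.0, "gripper": 0.0}, {"dx": 0.0, "dy": 0.0, "dz": 0.03, "rx": 0.0, "ry": 0.0, "rz": 0.0, "gripper": 0.0}, {"dx": 0.0, "dy": 0.0, "dz": 0.04, "rx": 0.0, "ry": 0.0, "rz": 0.0, "gripper": 0.0}, {"dx": -0.01, "dy": 0.035, "dz": 0.02, "rx": 0.0, "ry": 0.0, "rz": 0.0, "gripper": 0.0}, {"dx": -0.01, "dy": 0.045, "dz": 0.0, "rx": 0.0, "ry": 0.0, "rz": 0.0, "gripper": 0.0}, {"dx": -0.01, "dy": 0.045, "dz": 0.0, "rx": 0.0, "ry": 0.0, "rz": 0.0, "gripper": 0.0}, {"dx": -0.01, "dy": 0.045, "dz": 0.0, "rx": 0.0, "ry": 0.0, "rz": 0.0, "gripper": 0.0}, {"dx": -0.01, "dy": 0.045, "dz": 0.0, "rx": 0.0, "ry": 0.0, "rz": 0.0, "gripper": 0.0}, {"dx": -0.01, "dy": 0.045, "dz": 0.0, "rx": 0.0, "ry": 0.0, "rz": 0.0, "gripper": 0.0}, {"dx": 0.0, "dy": 0.0, "dz": 0.0, "rx": 0.0, "ry": 0.0, "rz": 0.0, "gripper": 0.0}]}}

```text
t: 11.2
eef_pos: [452.9, 153.7, 256.7]
tcp_rot: [-1.571, -0.001, 1.41]
ft_force: [0.6, -0.7, -0.4]
opening: 0.007
```

```bash
python3 look.py pics/n2.png
```

```text
[453.5 151.8 256.7] [ 0.7 -0.2 -0.5] 11.25
[454.  150.5 256.6] [0.  0.3 0.6] 11.3
```

View pics/n2.png

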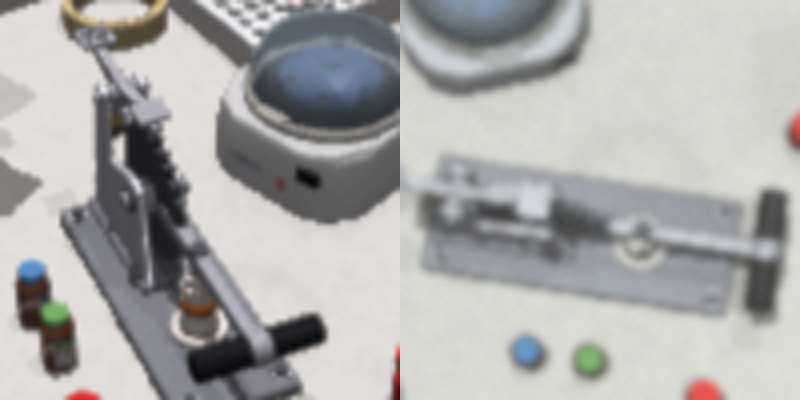

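The nose is back at scene (273,192.5) and the tail at (259,174.5), both matching their starting hook-in pixels to within 0.3 px. The last check is the lever height, triangulated at the grip, and the bystanders.

```bash
python3 - <<'E'
from h import *
np.set_printoptions(precision=1,suppress=True)
print("grip",*tri((257/4+235-.4,340/4+165-.4),(368/4+225-.4,248/4+165-.4)))
a=cv2.imread("pics/top0.png").astype(int);b=env.read_camera("top")[:,:,::-1].astype(int)
for n,m in(("blue",lambda i:(i[...,0]-i[...,2]>40)),("green",lambda i:(i[...,1]-i[...,2]>25)&(i[...,1]-i[...,0]>15))):
    for i in(a,b):
        r=np.zeros(i.shape[:2],bool);r[240:270,240:290]=1
        y,x=np.nonzero(m(i)&r);print(n,x.mean(),y.mean(),len(x))
d=np.abs(a-b).sum(2).max()
s=env.state();print(s["t"],s["ft_force"])
cv2.imwrite("pics/endscene.png",cv2.resize(env.read_camera("scene")[160:360,220:420,::-1],(600,600),interpolation=cv2.INTER_CUBIC))
E
```

```text
grip [ 485.5 -275.4   88.4] [1.4, 1.4]
blue 255.95 252.1 20
blue 256.09090909090907 252.0909090909091 22
green 271.7142857142857 254.5 14
green 271.77777777777777 254.5 18
11.35 [-0.6 -0.3 -0.3]
```

View pics/endscene.png

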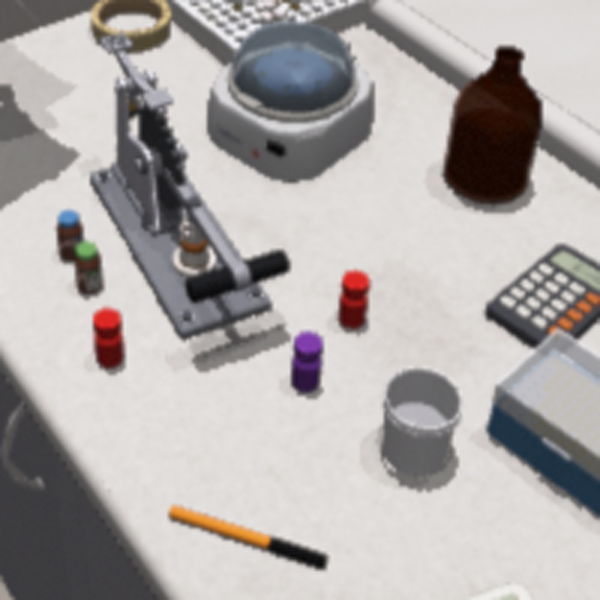

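The grip top triangulates at about 88 mm, against 91 mm when level. The vial is upright in the nest and the bystanders are where they were. I'm handing in.

```bash
python3 -c "
from cell import env
print(env.job_done())"
```

```text
the job is handed in; nothing more can be done
None
```

The job is done and handed in at about 11.4 s, with no verdict reported. With the gripper shut, I tipped the pawl's tail down, pushed the lever down by its grip along its arc, then pressed the nose pad until the hook was back in the teeth.

**Checks that passed**
- **Pawl out:** it stayed tipped clear after I let go, with the nose 5 px higher in the scene view.
- **Lever down:** it reached its stop at TCP z 101.3 mm, where about 102 is predicted for level, and the force rose to 18 N there.
- **Hook back in:** nose and tail are within 0.3 px of where they were at the start with the hook in.
- **Vial and bystanders:** the vial stands upright in its nest. The blue and green vials moved less than 0.2 px in the top view. I checked the cup and marker only by eye, and the tape is partly cut off in the last picture.

**Less certain**
- **Hard presses on the pawl:** the fingers pushed it against its end stops with about 31 N on the tail and 54 N on the nose. That is far more than the 3 N needed, though below the 120 N wrist limit. The 40 N limit is for the arm and gripper body, and only the fingertips were meant to touch.
- **Grip height:** the final triangulated grip top read 88 mm against 91 expected, with 1.4 mm ray error.
- **Cap:** I inferred that it is home from the lever reaching its stop and did not measure it directly.

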